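# Clear the saw blade and hold the probe on its mark

## Robot

A 6-joint arm with a two-finger parallel gripper is mounted at the origin on the work surface. World frame = base frame: x ahead of the robot, y to its left, z up, the work surface at z = 0. Lengths are in m, angles in rad, forces in N, time in s.
With the tool pointing down it reaches from about 0.425 to 0.95 m from the base axis. Payload 3.5 kg.
Tool frame: the origin (TCP) lies at the very end of the fingers, on their centre line; the grasp point (between the pads) lies 19 mm behind it; z points along the fingers, y is the direction in which the jaws open and shut (so a half turn about z gives the same grasp; the last joint's range is limited). The gripper opens to 85 mm and grips with 20 to 120 N. Pads are 22 mm wide; open, the fingers measure 114 mm over their backs; the gripper's body (76 mm by 85 mm) begins 54 mm behind the grasp point. The pads swing forward as they close: fully open they stand 13 mm farther back than shut.
Start: joints at [-1.439, 0.286, 1.577, -0, 1.279, -0.15], TCP at [0.188, -0.648, 0.208] pointing down, gripper open.
Joint ranges: [-2.77, 2.77], [-0.9, 2.22], [0.21, 2.48], [-1.53, 4.67], [0.24, 2.81], [-2.84, 2.84]. Speed limits (rad/s): [2.79, 2.79, 3.14, 3.14, 3.14, 3.14].

## Interface

Orientations are given as a unit quaternion [x, y, z, w].
In Python, from plant import ctrl, imaging gives the robot as it stands.
- The arm moves only by the shell command python3 -m creep 'ROWS' [OPENING] [FORCE]. ROWS is JSON, one flat list of numbers, 4 for each row, row after row: the shift along the tool's x, y, z in units of 25 mm (1.0 is 25 mm), then the turn about the tool's z in units of 5 degrees (1.0 is 5 degrees). A call has 1 to 20 rows; each row is the pose to reach, as a shift and turn from the pose commanded when the call began, along the tool's axes at that moment; what a row does not reach only later rows make up. A row lasts 1/12 s, in which the tool goes at most 41.7 mm and 7.16 degrees, less where a joint would pass 70% of its speed; a pose out of reach is approached as far as the arm can. A call with a gripper value outside its range is refused whole. OPENING is the closure in counts, from 0 (fully open) to 255 (shut), set as the call begins (- or left out, the last holds). The fingers move at their own pace and stop on an object; FORCE is the grip in N (left out, the last holds). Time passes only in rows, so rows that repeat a pose let the fingers close. It gives the time, the measured TCP pose, the force and the opening at its end, in the units of the state.
- ctrl.get_state(): the state, without advancing time (a new reading comes with each control period).
- imaging.read_camera(name): name is "scene" or "side" or "wrist"; returns the picture (400x640x3 uint8, red, green, blue); there is no depth.
- imaging.camera_info(name): a dict with "intrinsics" (3x3 intrinsics, pixels), "origin" and "attitude" of the camera in the world. Camera axes: x right, y down, z forward; pixel columns grow to the right and rows downward; lengths in m; the calibration is good to about 2 mm. A picture is of the moment at which its call begins: read the wrist's pose just before it. camera_info takes no time and is no camera call; for the wrist camera it gives the pose at the moment of the call.
- ctrl.sign_off(): hands the job in, once; it reports no verdict.
Trained networks look in the newest picture that a camera, given by its name, has taken for a name from the list of things; names that differ only in an ending like _2 or _b are one class to them, and where a whole thing is asked for, a point or a joint stands for the part that bears it (a point fixed in the world has none). Each returns a list of dicts, best first, with "p" (0 to 1); they miss things now and then, are a little off and sometimes report something else, mostly with a low value. They report only what shows in the picture. A call takes as long as a camera call.
- imaging.silhouettes(camera, name): "mask" (400x640 bool, what is visible of it) and "uv" ([column, row] in pixels, amid what is visible of it).
The state is a dict: "time": time; "qpos": joint angles; "dq": joint speeds; "joint_efforts": joint torques, N m; "eef_pos": TCP position; "tcp_rot": TCP orientation; "contact_force": force on the tool from outside, world axes, zero at the start; "wrist_torque": the same for the moment, N m; "opening": opening from 0.0 (shut) to 1.0 (fully open).
Only numpy, scipy, OpenCV 4.12 (cv2) and the standard library are available. Lean on these libraries where they do the work, as an engineer would, in place of code of your own. Each camera call takes 0.05 s, during which the arm holds its last target.

## Task

First clear the saw blade: drop the two loose hexagon nuts that lie on it into the round steel pot. Then take the spring-tipped probe from its stand and hold it upright on the blade with its tip inside the inked ring, pressing gently so that the plunger is pushed about half-way in, and finish while still holding it there. Leave the tray, the jar and the wrench alone and do not push the pot over.

Things in the scene. Friction and masses are not known exactly. Their poses are not given: they have to be found in the camera images.
- nut1_center (a point): centre (half-way up) of one steel hexagon nut, 27 mm across flats, 31 mm across corners, 18 mm high, 40 to 80 g, lying flat and loose on the blade; z up, its x axis is square to one pair of flats (flats every 60 degrees)
- nut2_center (a point): centre of the other nut, the same in every way, on the other side of the hub
- pot_floor (a point): centre of the inner floor of a plain round open steel pot, loose on the table, 75 mm high, 100 mm across the rim, 92 mm at the foot, wall 3 mm, floor 4 mm thick; z up
- pot_rim (a point): centre of the pot's mouth, 71 mm above its inner floor
- probe_grip (a point): centre of the square black handle of the probe: the handle is 30 x 30 mm and 70 mm high, x and y square to its flat sides, z up along the probe from tip to handle. Below the handle is a steel nose 20 mm in diameter and 22 mm long, from which a 7 mm steel plunger stands out a further 12 mm. The probe weighs 0.12 to 0.2 kg. At the start it stands upright in its stand, the nose in the hole, the underside of the handle resting on the stand's top
- probe_tip (a point): centre of the plunger's flat end face, 69 mm below probe_grip while the plunger is out; moves with the plunger
- plunger (a joint): how far the probe's plunger is pushed in, m: 0 fully out, 0.010 fully in (hard stop). Spring: 1.2 N to start moving, 4.2 N half-way (0.005), 7.2 N fully in
- stand_top (a point): mouth of the stand's hole: a fixed aluminium block 70 x 70 x 50 mm high, top at this point; hole 25 mm wide, 45 mm deep. Lift the probe 40 mm to clear it
- mark (a point): the marked spot, on the top face of the blade: centre of a thin black inked ring, 20 mm inside and 27 mm outside diameter, with four short ticks around it. Lies 95 mm from the blade's centre; the blade is level, this point is at the height of its top face
- blade: a steel circular saw blade, 300 mm in diameter, 4 mm thick, clamped flat and rigidly on a fixed arbor fixture; origin on the table under the blade's centre, z up. Its top face is 64 mm above the table; a hub 36 mm wide (with a 60 mm flange 4 mm thick under it) stands up to 30 mm above the face at the centre. The mark lies along -x from the centre
- tray: bystander: empty rectangular dark steel tray 90 x 120 x 35 mm high, origin at the centre of its underside
- jar: bystander: white closed jar with black cap, 68 mm across, 75 mm high, origin at the centre of its underside
- wrench: bystander: steel wrench 170 mm long lying on the table beyond the blade, its length along its own x

How it is judged:
On the way, in this order (a step that is already met when the one before it is completed fails the run):
1. both nuts lie in the pot, let go (horizontal distance between each of nut1_center, nut2_center and pot_floor below 0.045 m and z of nut1_center in the frame of pot_floor between 0 and 0.058 m and contact force between the fingers and nut1 below 0.1 N and z of nut2_center in the frame of pot_floor between 0 and 0.058 m and contact force between the fingers and nut2 below 0.1 N), for 0.2 s.
2. the probe is lifted out of its stand (distance between probe_grip and stand_top above 0.08 m and contact force between the fingers and probe above 1 N), for 0.1 s.
At the end, for the whole second after the job is handed in: Both nuts lie in the pot, let go; the gripper still holds the probe still and upright (within 0.1 rad), its tip within 8 mm of the centre of the ring, the plunger pushed in 2 to 8.5 mm and the force on the blade 1.5 to 8 N; the pot stands upright (all of step 1 and horizontal distance between probe_tip and mark below 0.008 m and angle between probe_grip's own z axis and vertical below 0.1 rad and value of joint plunger between 0.002 and 0.0085 m and contact force between probe and blade between 1.5 and 8 N and contact force between the fingers and probe above 2 N and linear speed of probe below 0.02 m/s and angle between pot_floor's own z axis and vertical below 0.2 rad); the arm keeps its last pose, push and grip.
It fails at once if the probe is pressed or struck hard on the blade (over 15 N) (contact force between probe and blade above 15 N).
It fails at once if the pot is pushed over (angle between pot_floor's own z axis and vertical above 0.5 rad).
It fails at once if the tray is disturbed (distance of tray from where it was at the start of the episode above 0.02 m).
It fails at once if the jar is disturbed (distance of jar from where it was at the start of the episode above 0.02 m).
It fails at once if the wrench is disturbed (distance of wrench from where it was at the start of the episode above 0.02 m).
It also fails if it takes over 61 s, if anything falls off the work surface, if the arm or the gripper's body presses on something with over 40 N, if the wrist force passes 120 N, or if a joint passes its speed limit or range.

## Working session

There is one attempt and no reset: what is moved stays moved. The work goes in short steps, Python scripts to look and compute and a shell command to move; the robot and the scene stay as the last step left them, time stands still between calls to the robot, and variables do not carry over. Pictures are saved under pics/ and viewed, and the job is handed in when it is done.

```bash
ls; mkdir -p pics; python3 - <<'E'
from plant import ctrl, imaging
import cv2
print(ctrl.get_state())
for n in ["scene","side","wrist"]:
    im=imaging.read_camera(n); cv2.imwrite(f"pics/{n}0.png",im[:,:,::-1])
    print(n,imaging.camera_info(n))
E
```

```text
pics
{'time': 0.0, 'qpos': array([-1.43893941e+00,  2.87208209e-01,  1.57819257e+00,  1.08746161e-05,
        1.27857584e+00, -1.49997512e-01]), 'dq': array([ 0.00206962,  0.00173234,  0.00052334,  0.00035593,  0.00124376,
       -0.00167151]), 'joint_efforts': array([-1.65144731e-03, -4.05985951e+01, -2.92627412e+01, -2.39091933e-04,
        5.72160716e-03, -4.31828994e-06]), 'eef_pos': array([ 0.18768078, -0.64764145,  0.20661044]), 'tcp_rot': array([ 9.90085702e-01,  1.40459541e-01,  1.60161785e-05, -1.19188346e-03]), 'contact_force': array([-0.47839479,  0.64746296,  0.75539809]), 'wrist_torque': array([-0.03742097, -0.03700486,  0.0209611 ]), 'opening': 1.0037584440832283}
scene {'intrinsics': array([[491.46283216,   0.        , 323.76578479],
       [  0.        , 491.46283216, 197.72455246],
       [  0.        ,   0.        ,   1.        ]]), 'origin': array([1.21819411, 0.07468796, 1.19478367]), 'attitude': array([ 0.64800607,  0.71596724, -0.196314  , -0.17011718])}
side {'intrinsics': array([[428.24016501,   0.        , 320.40735416],
       [  0.        , 428.24016501, 198.18152552],
       [  0.        ,   0.        ,   1.        ]]), 'origin': array([ 0.56690139, -0.6921677 ,  0.64027082]), 'attitude': array([ 0.90179022, -0.02008854, -0.00270464, -0.43169842])}
wrist {'intrinsics': array([[344.98573802,   0.        , 322.02859024],
       [  0.        , 344.98573802, 201.93104393],
       [  0.        ,   0.        ,   1.        ]]), 'origin': array([ 0.25341643, -0.62878923,  0.37319549]), 'attitude': array([ 0.79195535, -0.59502486, -0.08333498,  0.10866194])}
```

View pics/scene0.png

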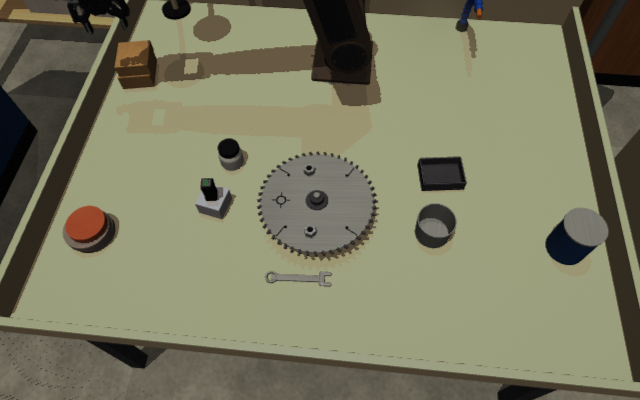

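View pics/side0.png

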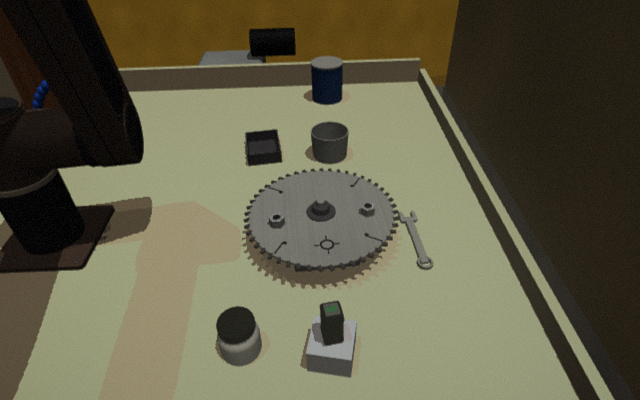

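View pics/wrist0.png

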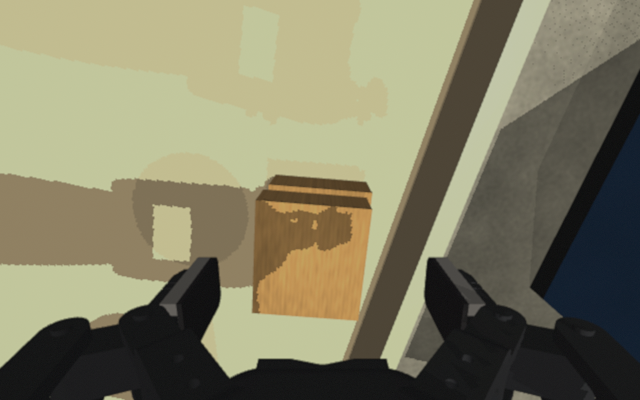

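The scene view shows the blade hub at (317,200), the nuts at (309,169) and (310,231), the ring at (281,200), the pot at (436,225) and the probe at (209,190). The side view shows the same layout. Next I measure them with the networks.

```bash
cat > h.py <<'E'
from plant import ctrl, imaging
import numpy as np, cv2
from scipy.spatial.transform import Rotation as R
def cam(n): 
    i=imaging.camera_info(n); return i["intrinsics"],np.array(i["origin"]),R.from_quat(i["attitude"]).as_matrix()
def onplane(c,uv,z):
    K,o,A=c; uv=np.atleast_2d(uv).astype(float)
    d=(A@np.linalg.inv(K)@np.c_[uv,np.ones(len(uv))].T).T
    return o+d*((z-o[2])/d[:,2])[:,None]
def proj(c,P):
    K,o,A=c; p=(K@A.T@(np.atleast_2d(P)-o).T).T; return p[:,:2]/p[:,2:]
def tri(cs,uvs):
    M=np.zeros((3,3));b=np.zeros(3)
    for c,uv in zip(cs,uvs):
        K,o,A=c; d=A@np.linalg.inv(K)@np.r_[uv,1]; d/=np.linalg.norm(d); Q=np.eye(3)-np.outer(d,d); M+=Q;b+=Q@o
    return np.linalg.solve(M,b)
E
python3 - <<'E'
from h import *
Z=dict(nut1_center=.073,pot_rim=.04,probe_grip=.085,stand_top=.025,mark=.064,blade=.064,tray=.015,jar=.037,wrench=.004)
for n in ["scene","side"]:
    c=cam(n)
    for k in Z:
        for r in imaging.silhouettes(n,k)[:3]:
            m=r["mask"]; ys,xs=np.where(m)
            print(n,k,round(r["p"],2),np.round(r["uv"]),m.sum(),(xs.min(),xs.max(),ys.min(),ys.max()),np.round(onplane(c,r["uv"],Z[k])[0],3))
E
```

```text
scene nut1_center 0.58 [310. 170.] 85 (np.int64(304), np.int64(312), np.int64(164), np.int64(174)) [ 0.488 -0.051  0.073]
scene pot_rim 0.7 [433. 225.] 1497 (np.int64(414), np.int64(456), np.int64(203), np.int64(248)) [0.609 0.288 0.04 ]
scene probe_grip 0.74 [207. 190.] 311 (np.int64(201), np.int64(217), np.int64(178), np.int64(200)) [ 0.586 -0.311  0.085]
scene stand_top 0.68 [218. 203.] 737 (np.int64(195), np.int64(231), np.int64(186), np.int64(217)) [ 0.589 -0.294  0.025]
scene mark 0.7 [320. 203.] 9139 (np.int64(257), np.int64(375), np.int64(151), np.int64(255)) [ 0.584 -0.012  0.064]
scene blade 0.85 [316. 205.] 9001 (np.int64(257), np.int64(376), np.int64(151), np.int64(255)) [ 0.591 -0.022  0.064]
scene tray 0.61 [443. 177.] 1486 (np.int64(417), np.int64(465), np.int64(156), np.int64(190)) [0.438 0.322 0.015]
scene jar 0.97 [232. 155.] 658 (np.int64(217), np.int64(243), np.int64(138), np.int64(170)) [ 0.435 -0.285  0.037]
scene wrench 0.95 [302. 274.] 487 (np.int64(266), np.int64(330), np.int64(272), np.int64(285)) [ 0.764 -0.043  0.004]
side nut1_center 0.67 [275. 221.] 225 
[... 557 characters left out ...]
0.025]
side mark 0.89 [324. 219.] 11975 (np.int64(244), np.int64(398), np.int64(168), np.int64(271)) [ 0.583 -0.045  0.064]
side blade 0.69 [321. 217.] 11647 (np.int64(243), np.int64(398), np.int64(169), np.int64(271)) [ 0.578 -0.038  0.064]
side tray 0.91 [262. 151.] 1096 (np.int64(246), np.int64(281), np.int64(130), np.int64(165)) [0.428 0.3   0.015]
side jar 0.63 [240. 334.] 2136 (np.int64(217), np.int64(262), np.int64(308), np.int64(366)) [ 0.437 -0.286  0.037]
side wrench 0.97 [420. 238.] 710 (np.int64(398), np.int64(433), np.int64(212), np.int64(269)) [ 0.784 -0.049  0.004]
side wrench 0.51 [367. 209.] 147 (np.int64(362), np.int64(374), np.int64(203), np.int64(216)) [0.685 0.053 0.004]
```

```bash
python3 - <<'E'
import cv2,numpy as np
a=cv2.imread("pics/scene0.png")[150:260,255:380]; b=cv2.imread("pics/side0.png")[165:275,240:405]
cv2.imwrite("pics/c1.png",cv2.resize(a,None,fx=5,fy=5,interpolation=cv2.INTER_CUBIC))
cv2.imwrite("pics/c2.png",cv2.resize(b,None,fx=4.8,fy=4.8,interpolation=cv2.INTER_CUBIC))
from h import *
for n,l in dict(scene=dict(hub=(317,192,.094),n1=(309.5,167,.082),n2=(310.5,229,.082),mark=(281,199.5,.064),potrimL=(417,220,.075),potrimR=(455,220,.075)),
 side=dict(hub=(321,201,.094),n1=(276.5,216,.082),n2=(368.5,205.5,.082),mark=(327,244,.064))).items():
  for k,v in l.items(): print(n,k,np.round(onplane(cam(n),v[:2],v[2])[0],3))
E
```

```text
scene hub [ 0.569 -0.022  0.094]
scene n1 [ 0.485 -0.052  0.082]
scene n2 [ 0.672 -0.027  0.082]
scene mark [ 0.584 -0.117  0.064]
scene potrimL [0.616 0.241 0.075]
scene potrimR [0.607 0.337 0.075]
side hub [ 0.579 -0.023  0.094]
side n1 [ 0.489 -0.05   0.082]
side n2 [ 0.675 -0.029  0.082]
side mark [ 0.586 -0.116  0.064]
```

View pics/c1.png

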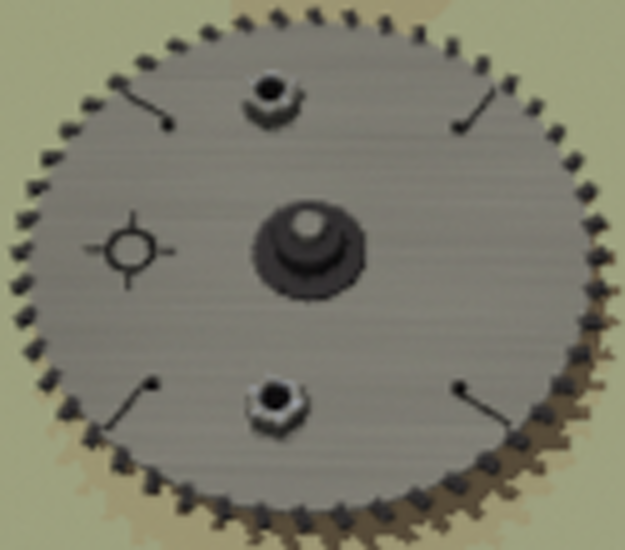

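View pics/c2.png

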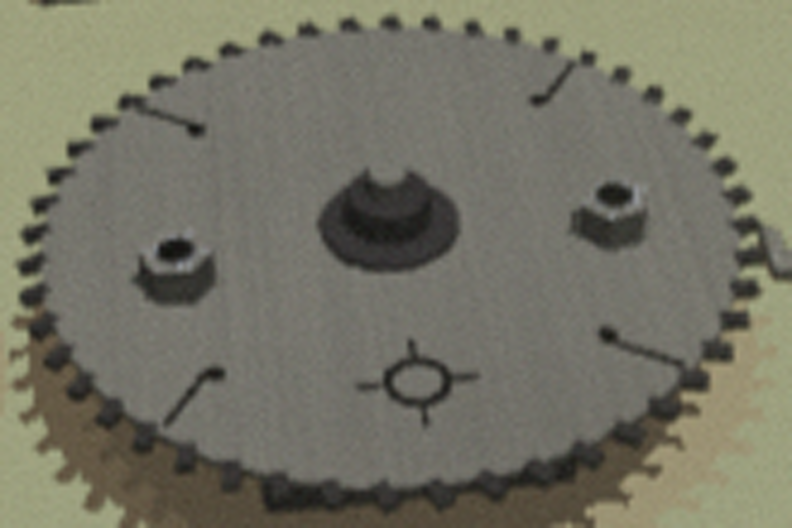

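```bash
cat >> h.py <<'E'
def plan(xyz,yaw=None):
    "yaw: world angle deg of the jaw axis (tool y), mod 180; prints row"
    s=ctrl.get_state(); T=R.from_quat(s["tcp_rot"]).as_matrix(); d=T.T@(np.array(xyz)-s["eef_pos"])
    cur=np.degrees(np.arctan2(T[1,1],T[0,1])); t=0
    if yaw is not None: t=-((yaw-cur+90)%180-90)
    print("t",round(s["time"],2),"tcp",np.round(s["eef_pos"],4),"jaw",round(cur,1),"tilt",np.round(T[:,2],4),"q",np.round(s["qpos"],2),"open",round(s["opening"],3),"F",np.round(s["contact_force"],1))
    print("ROW",np.round(d/.025,3),round(t/5,3),"deg",round(t,1),"dist",round(np.linalg.norm(d),4))
E
python3 - <<'E'
from h import *
plan([.487,-.051,.2])
c=cam("wrist"); s=ctrl.get_state(); T=R.from_quat(s["tcp_rot"]).as_matrix()
print(T, T.T@(c[1]-s["eef_pos"]), T.T@c[2])
# where nut projects when tcp above at z=.2
E
```

```text
t 1.05 tcp [ 0.1878 -0.6484  0.208 ] jaw -73.9 tilt [ 0.  0. -1.] q [-1.44  0.29  1.58  0.    1.28 -0.15] open 0.998 F [0.6 0.6 0.6]
ROW [ 18.142 -19.623   0.321] 0.0 deg 0 dist 0.6682
[[ 9.60560076e-01  2.78072546e-01  2.18635923e-05]
 [ 2.78072545e-01 -9.60560076e-01  2.40031582e-05]
 [ 2.76759132e-05 -1.69768107e-05 -9.99999999e-01]] [ 0.06847822 -0.00029792 -0.16626242] [[-7.42519313e-05 -9.62415775e-01 -2.71580319e-01]
 [ 9.99999664e-01  1.50165112e-04 -8.05556088e-04]
 [ 8.16061776e-04 -2.71580288e-01  9.62415441e-01]]
```

```bash
python3 -m creep '[1,-1,0,0, 2.5,-2.6,0,0, 4,-4.2,0,0, 5,-5.5,0,0, 6.1,-6.6,0,0, 7.2,-7.8,0,0, 8.3,-9,0,0, 9.4,-10.2,0,0, 10.5,-11.4,0,0, 11.6,-12.6,0,0, 12.7,-13.8,0,0, 13.8,-15,0,0, 14.9,-16.1,0,0, 16,-17.3,0,0, 17,-18.4,0.1,0, 17.7,-19.2,0.2,0, 18.1,-19.6,0.3,0, 18.1,-19.6,0.3,0, 18.1,-19.6,0.3,0]' 0 40
python3 - <<'E'
from h import *
plan([.487,-.051,.2])
im=imaging.read_camera("wrist"); cv2.imwrite("pics/w1.png",im[:,:,::-1])
print(proj(cam("wrist"),[.487,-.051,.073]))
for r in imaging.silhouettes("wrist","nut1_center")[:3]:
    ys,xs=np.where(r["mask"]); print(r["p"],r["uv"],r["mask"].sum(),xs.min(),xs.max(),ys.min(),ys.max())
E
```

```text
time: 2.63
eef_pos: [0.4861, -0.0513, 0.2005]
tcp_rot: [0.99, 0.142, -0.0, 0.0]
contact_force: [0.9, -0.1, -0.3]
opening: 0.998
t 2.63 tcp [ 0.4861 -0.0513  0.2005] jaw -73.7 tilt [-5.e-04 -3.e-04 -1.e+00] q [-0.31 -0.13  2.03 -0.    1.24  0.97] open 0.998 F [ 0.9 -0.1 -0.3]
ROW [0.037 0.    0.018] 0.0 deg 0 dist 0.001
[[321.75132973 184.58704007]]
```

View pics/w1.png

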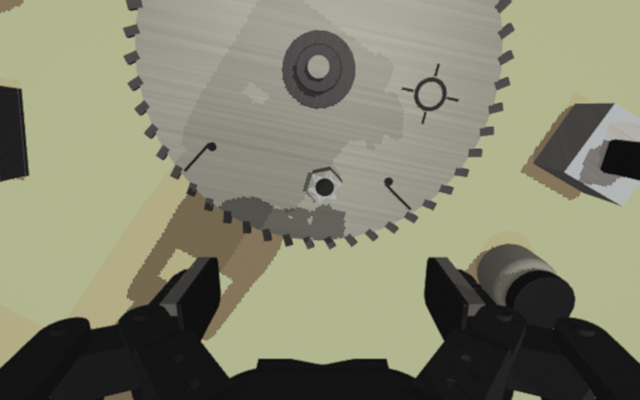

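```bash
cat >> h.py <<'E'
def ortho(im,c,z,cx,cy,half=.03,n=480):
    # world-aligned: image right=+x, up=+y
    t=np.array([[cx-half,cy+half,z],[cx+half,cy+half,z],[cx+half,cy-half,z],[cx-half,cy-half,z]])
    M=cv2.getPerspectiveTransform(proj(c,t).astype(np.float32),np.float32([[0,0],[n,0],[n,n],[0,n]]))
    o=cv2.warpPerspective(im,M,(n,n),flags=cv2.INTER_CUBIC); return o
def hexd(o,cx,cy,x,y,ang,half=.03):
    n=o.shape[0]; s=n/(2*half); o=o.copy()
    a=np.radians(ang+30+60*np.arange(6)); P=np.c_[x+.0156*np.cos(a),y+.0156*np.sin(a)]
    px=np.c_[(P[:,0]-cx+half)*s,(half-(P[:,1]-cy))*s].astype(int)
    cv2.polylines(o,[px],True,(255,0,0),1); return o
E
python3 - <<'E'
from h import *
im=cv2.imread("pics/w1.png")[:,:,::-1].copy(); c=cam("wrist")
o=ortho(im,c,.082,.487,-.051)
cv2.imwrite("pics/o1.png",o[:,:,::-1])
print(onplane(c,[[318,68],[319,68]],.094),onplane(c,[430,94.5],.064))
E
```

```text
[[ 0.57583408 -0.02299985  0.094     ]
 [ 0.57603957 -0.02371164  0.094     ]] [[ 0.58453166 -0.11782435  0.064     ]]
```

View pics/o1.png

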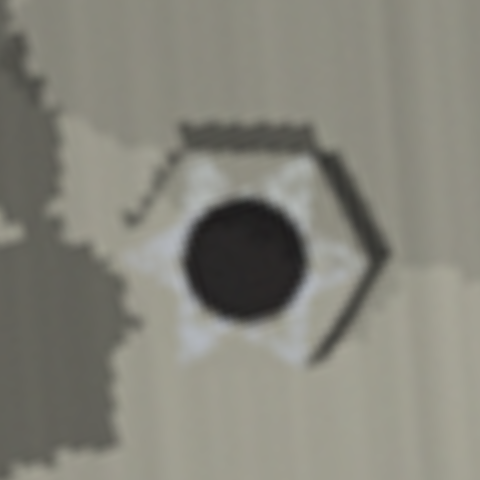

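```bash
python3 - <<'E'
from h import *
plan([.4875,-.053,.067],-90)
E
```

```text
t 2.73 tcp [ 0.4859 -0.0526  0.2007] jaw -73.9 tilt [ 0.e+00 -4.e-04 -1.e+00] q [-0.32 -0.13  2.03 -0.    1.24  0.97] open 1.002 F [-0.1 -0.4 -0.6]
ROW [0.056 0.031 5.348] 3.222 deg 16.1 dist 0.1337
```

```bash
python3 -m creep '[0.06,0.03,1,1.2, 0.06,0.03,2,2.4, 0.06,0.03,3,3.2, 0.06,0.03,4,3.2, 0.06,0.03,4.7,3.2, 0.06,0.03,5.1,3.2, 0.06,0.03,5.35,3.2, 0.06,0.03,5.35,3.2, 0.06,0.03,5.35,3.2]' 95 40
python3 - <<'E'
from h import *
plan([.4875,-.053,.067],-90)
im=imaging.read_camera("wrist"); cv2.imwrite("pics/w2.png",im[:,:,::-1])
E
```

```text
time: 3.48
eef_pos: [0.4884, -0.0529, 0.0676]
tcp_rot: [1.0, 0.001, 0.001, 0.0]
contact_force: [0.8, -0.1, 0.5]
opening: 0.627
t 3.48 tcp [ 0.4884 -0.0529  0.0676] jaw -89.9 tilt [ 1.3e-03 -5.0e-04 -1.0e+00] q [-0.31  0.05  2.13 -0.    0.96  1.25] open 0.627 F [ 0.8 -0.1  0.5]
ROW [-0.035  0.005  0.025] 0.019 deg 0.1 dist 0.0011
```

View pics/w2.png

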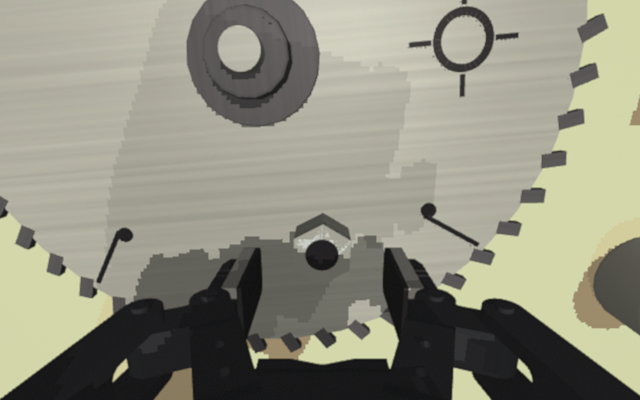

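The nut (322,250) lies between the pads, midway sideways. I close.

```bash
python3 -m creep '[0,0,0,0, 0,0,0,0, 0,0,0,0, 0,0,0,0, 0,0,0,0, 0,0,0,0, 0,0,0,0, 0,0,0,0]' 255 50
python3 - <<'E'
from h import *
plan([.4875,-.053,.067],-90)
im=imaging.read_camera("wrist"); cv2.imwrite("pics/w3.png",im[:,:,::-1]); c=cam("wrist")
print(onplane(c,[463,40],.064),proj(c,[.4877,-.0533,.082]))
E
```

```text
time: 4.2
eef_pos: [0.4877, -0.0521, 0.0667]
tcp_rot: [1.0, 0.001, -0.0, -0.0]
contact_force: [-1.2, -0.1, -0.2]
opening: 0.003
t 4.2 tcp [ 0.4877 -0.0521  0.0667] jaw -89.9 tilt [-1.e-04  1.e-04 -1.e+00] q [-0.31  0.05  2.13  0.    0.96  1.25] open 0.003 F [-1.2 -0.1 -0.2]
ROW [-0.009  0.035 -0.011] 0.029 deg 0.1 dist 0.0009
[[ 0.58421619 -0.11488397  0.064     ]] [[325.1482464 254.2714971]]
```

View pics/w3.png

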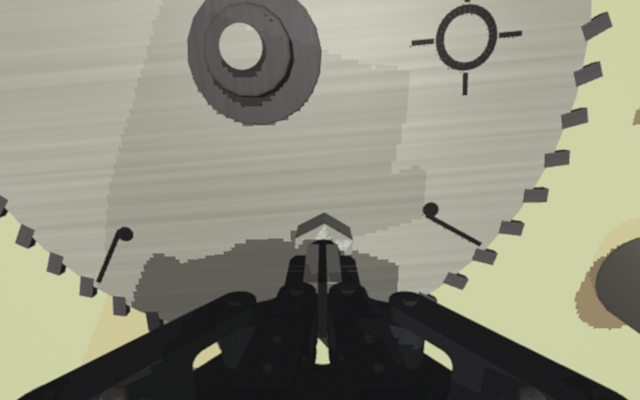

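Opening 0.003 means the fingers shut fully and missed the nut. I check from the side before moving.

```bash
python3 - <<'E'
from h import *
c=cam("wrist"); s=ctrl.get_state(); p=s["eef_pos"]
print("tcp px",proj(c,p), "pad corners",proj(c,p+np.array([[.011,0,0],[-.011,0,0],[.011,0,.02],[.011,.01,0],[.011,-.01,0]])))
a=cv2.imread("pics/w3.png")[180:330,220:430]; cv2.imwrite("pics/w3c.png",cv2.resize(a,None,fx=3.5,fy=3.5,interpolation=cv2.INTER_CUBIC))
im=imaging.read_camera("side")[:,:,::-1][160:280,210:410]; cv2.imwrite("pics/s3.png",cv2.resize(im,None,fx=4,fy=4,interpolation=cv2.INTER_CUBIC))
cs=cam("side"); print("side tcp",proj(cs,p)-[210,160])
E
```

```text
tcp px [[322.6398996  241.85975472]] pad corners [[322.70447977 221.74310742]
 [322.57744688 261.31370596]
 [322.74395334 236.18051076]
 [303.05851654 221.69011975]
 [342.35105172 221.79609674]]
side tcp [[66.42297474 62.45194329]]
```

View pics/w3c.png

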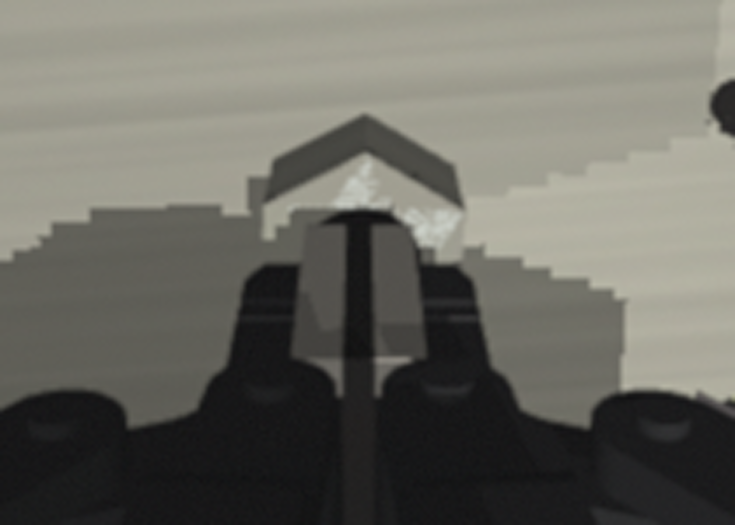

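View pics/s3.png

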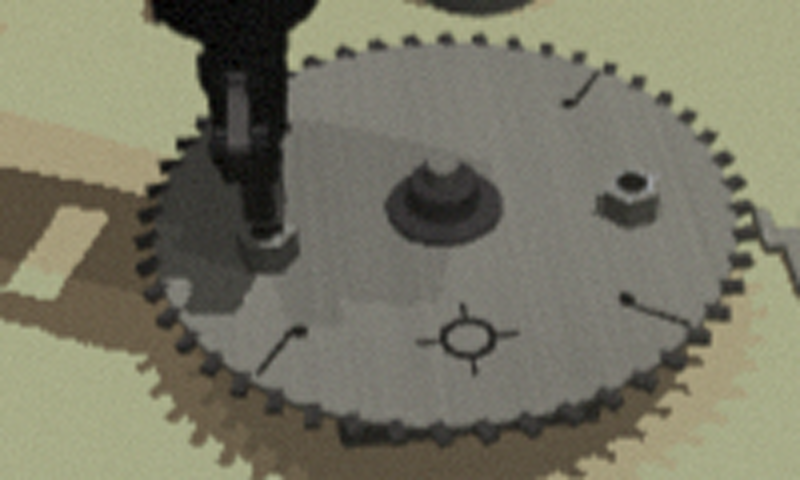

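```bash
python3 - <<'E'
from h import *
c=cam("wrist");cs=cam("side")
for w,s in [((323,242),(276,218.5)),((323,244),(279,217))]: print(tri([c,cs],[w,s]))
for z in [.067,.075,.083,.09]: print(z,proj(cs,[[.4877+.011,-.0521,z],[.4877-.011,-.0521,z]])-[210,160],proj(c,[.4877+.011,-.0521,z]))
E
```

```text
[ 0.48946905 -0.05187534  0.07600425]
[ 0.49351154 -0.05242677  0.08159867]
0.067 [[71.88737473 62.13118947]
 [60.88937143 62.56288214]] [[322.65066086 222.00419219]]
0.075 [[71.57119977 59.14241671]
 [60.50830964 59.57569008]] [[322.66288474 227.40198255]]
0.083 [[71.25127902 56.11823533]
 [60.12273188 56.55309667]] [[322.6762853  233.31937134]]
0.09 [[70.96822304 53.44253325]
 [59.78158337 53.87878997]] [[322.68911548 238.98489304]]
```

The fingertips sit at about z 0.08, on top of the nut, so they end roughly 15 mm short of the reported TCP. I open partly and go down in small steps, watching the force.

```bash
python3 -m creep '[0,0,0,0, 0,0,0,0, 0,0,0,0, 0,0,0.08,0, 0,0,0.16,0, 0,0,0.24,0]' 130 50
python3 -m creep '[0,0,0.04,0, 0,0,0.08,0, 0,0,0.08,0]'|grep -E "pos|force"
python3 - <<'E'
from h import *
im=imaging.read_camera("wrist"); cv2.imwrite("pics/w4.png",im[:,:,::-1])
im=imaging.read_camera("side")[:,:,::-1][160:280,210:410]; cv2.imwrite("pics/s4.png",cv2.resize(im,None,fx=4,fy=4,interpolation=cv2.INTER_CUBIC))
plan([.4875,-.053,.06],-90)
E
```

```text
time: 4.8
eef_pos: [0.4877, -0.0521, 0.0605]
tcp_rot: [1.0, 0.001, -0.0, -0.0]
contact_force: [-0.2, -1.3, 0.4]
opening: 0.488
eef_pos: [0.4876, -0.0521, 0.0584]
contact_force: [-0.2, -0.1, 0.0]
t 5.15 tcp [ 0.4877 -0.0522  0.0587] jaw -89.9 tilt [-1.e-04  0.e+00 -1.e+00] q [-0.31  0.06  2.13 -0.    0.95  1.25] open 0.49 F [ 0.1 -0.5  0.1]
ROW [-0.01   0.033 -0.051] 0.029 deg 0.1 dist 0.0015
```

View pics/w4.png

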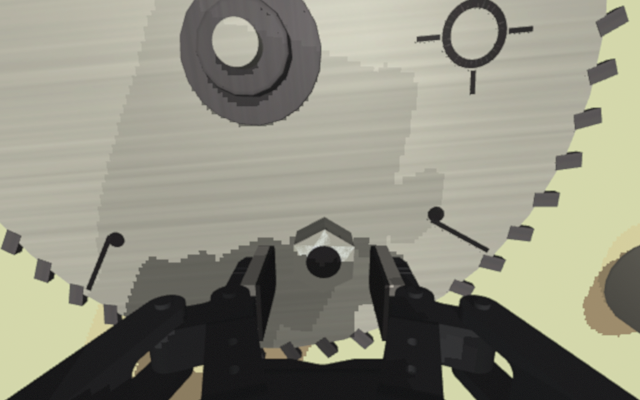

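View pics/s4.png

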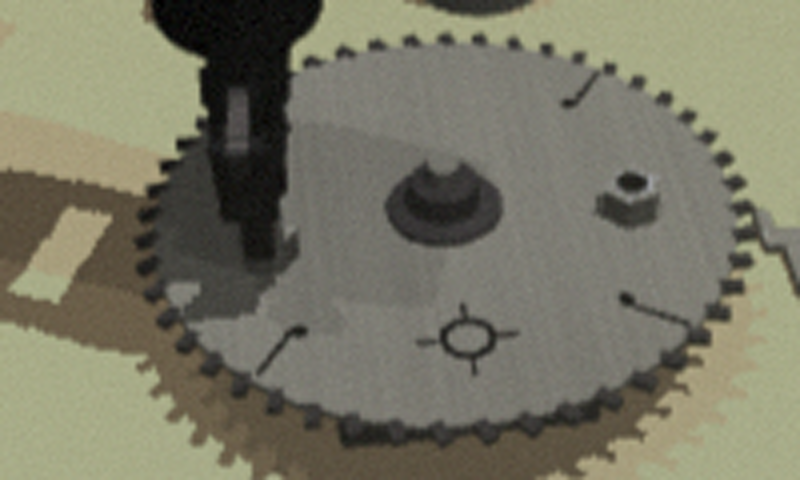

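```bash
python3 - <<'E'
from h import *
cs=cam("side")
for z in [.064,.07,.076,.08]: print(z,proj(cs,[[.4877,-.0725,z],[.4877,-.079,z]])-[210,160])
E
python3 -m creep '[0,0,0.08,0, 0,0,0.08,0]'|grep -E "pos|force"
python3 -m creep '[0,0,0.08,0, 0,0,0.08,0]'|grep -E "pos|force"
```

```text
0.064 [[66.04316947 70.42673998]
 [65.88778941 72.70251675]]
0.07 [[65.77618969 68.187942  ]
 [65.61848869 70.46040188]]
0.076 [[65.50680466 65.92897444]
 [65.34674702 68.19796442]]
0.08 [[65.32586229 64.41165573]
 [65.16421339 66.6782456 ]]
eef_pos: [0.4876, -0.0521, 0.0565]
contact_force: [-0.5, 0.1, 0.1]
eef_pos: [0.4875, -0.0521, 0.0544]
contact_force: [1.0, -1.0, 0.4]
```

```bash

python3 -m creep '[0,0,0.08,0, 0,0,0.16,0, 0,0,0.16,0]'|grep -E "pos|force"
python3 -m creep '[0,0,0,0, 0,0,0,0, 0,0,0,0, 0,0,0,0, 0,0,0,0, 0,0,0,0, 0,0,0,0]' 255 50
python3 - <<'E'
from h import *
im=imaging.read_camera("wrist"); cv2.imwrite("pics/w5.png",im[:,:,::-1])
plan([.4875,-.053,.2],-90)
E
```

```text
eef_pos: [0.4874, -0.0521, 0.0503]
contact_force: [-0.0, 1.1, -0.6]
time: 6.32
eef_pos: [0.488, -0.0522, 0.0509]
tcp_rot: [1.0, 0.001, 0.0, 0.0]
contact_force: [-0.5, 0.2, 0.4]
opening: 0.296
t 6.37 tcp [ 0.488  -0.0522  0.0509] jaw -89.9 tilt [ 4.e-04 -1.e-04 -1.e+00] q [-0.31  0.08  2.14  0.    0.93  1.25] open 0.293 F [ 0.2 -0.7  1. ]
ROW [-0.016  0.032 -5.963] 0.03 deg 0.1 dist 0.1491
```

View pics/w5.png

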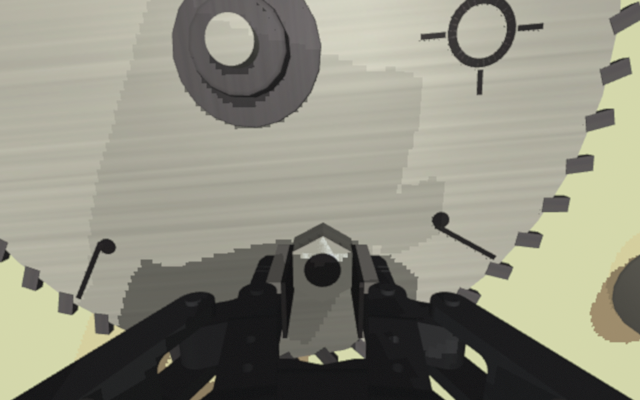

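Gripped: the opening is 0.29, about 25 mm, with the nut at (322,255) between the pads. I lift it and carry it towards the pot.

```bash

python3 -m creep '[0,0,-0.6,0, 0,0,-1.8,0, 0,0,-3.2,0, 0,0,-4.4,0, 0.2,-0.6,-4.8,0, 0.6,-1.8,-4.8,0, 1.1,-3.2,-4.8,0, 1.6,-4.7,-4.8,0, 2.1,-6.2,-4.8,0, 2.6,-7.7,-4.8,0, 3.1,-9.1,-4.8,0, 3.6,-10.5,-4.8,0, 4.1,-11.8,-4.8,0, 4.5,-12.8,-4.8,0, 4.9,-13.5,-4.8,0, 4.9,-13.5,-4.8,0, 4.9,-13.5,-4.8,0]'
python3 - <<'E'
from h import *
plan([.61,.287,.17],-90)
im=imaging.read_camera("wrist"); cv2.imwrite("pics/w6.png",im[:,:,::-1]);c=cam("wrist")
for n in ["wrist","scene","side"]:
    if n!="wrist": imaging.read_camera(n)
    for r in imaging.silhouettes(n,"pot_rim")[:1]:
        ys,xs=np.where(r["mask"]); print(n,r["p"],r["uv"],xs.min(),xs.max(),ys.min(),ys.max())
E
```

```text
time: 7.78
eef_pos: [0.6089, 0.2863, 0.1696]
tcp_rot: [1.0, 0.002, -0.001, 0.0]
contact_force: [0.2, -0.1, -0.6]
opening: 0.295
t 7.78 tcp [0.6089 0.2863 0.1696] jaw -89.8 tilt [-1.9e-03 -9.0e-04 -1.0e+00] q [ 0.29  0.31  1.61 -0.    1.22  1.86] open 0.295 F [ 0.2 -0.1 -0.6]
ROW [ 0.043 -0.029 -0.015] 0.049 deg 0.2 dist 0.0014
wrist 0.69 [312.5, 184.9] 252 378 127 243
scene 0.58 [434.2, 223.4] 415 454 203 247
side 0.73 [328.7, 143.5] 311 347 122 163
```

View pics/w6.png

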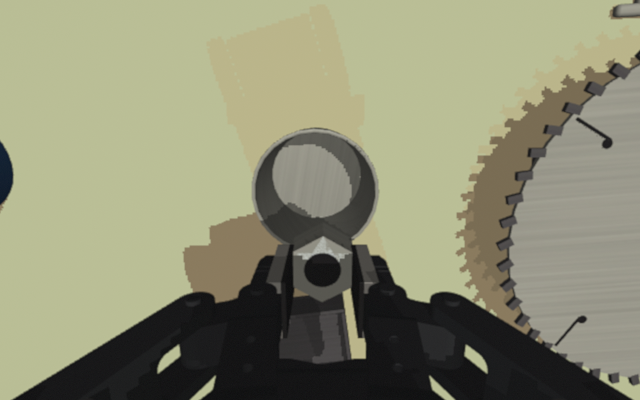

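```bash
python3 - <<'E'
from h import *
c=cam("wrist")
P=onplane(c,[[252,188],[378,188],[316,128],[272,144],[357,144]],.075); print(P.round(4))
from scipy.optimize import least_squares
r=least_squares(lambda v:np.hypot(P[:,0]-v[0],P[:,1]-v[1])-v[2],[.61,.29,.05]).x;print(r)
P=onplane(cam("scene"),[[414.5,219],[456,219],[435,206]],.075);print(P.round(4))
plan([r[0],r[1],.05],-90)
E
```

```text
[[0.6149 0.3397 0.075 ]
 [0.615  0.2414 0.075 ]
 [0.6608 0.2896 0.075 ]
 [0.649  0.3228 0.075 ]
 [0.649  0.2587 0.075 ]]
[0.61153602 0.29060036 0.04929848]
[[0.6139 0.2342 0.075 ]
 [0.6036 0.3398 0.075 ]
 [0.5705 0.2868 0.075 ]]
t 8.08 tcp [0.6092 0.2847 0.1708] jaw -89.9 tilt [-2.e-04 -2.e-04 -1.e+00] q [ 0.29  0.31  1.62 -0.    1.22  1.86] open 0.296 F [ 0.3  0.6 -0.7]
ROW [ 0.093 -0.239  4.833] 0.015 deg 0.1 dist 0.121
```

```bash

python3 -m creep '[0.1,-0.25,0.4,0, 0.1,-0.25,1.4,0, 0.1,-0.25,2.6,0, 0.1,-0.25,3.8,0, 0.1,-0.25,4.6,0, 0.1,-0.25,5.1,0, 0.1,-0.25,5.4,0, 0.1,-0.25,5.4,0]'
python3 -m creep '[0,0,0,0, 0,0,0,0, 0,0,0,0, 0,0,0,0, 0,0,-0.5,0, 0,0,-1.5,0, 0,0,-3,0, 0,0,-4.5,0, 0,0,-5,0, 0,0,-5,0]' 125
python3 - <<'E'
from h import *
im=imaging.read_camera("wrist"); cv2.imwrite("pics/w7.png",im[:,:,::-1])
plan([.6735,-.03,.20],-90)
E
```

```text
time: 8.75
eef_pos: [0.6109, 0.2916, 0.0338]
tcp_rot: [1.0, 0.001, -0.001, 0.0]
contact_force: [-0.7, -0.7, -1.1]
opening: 0.293
time: 9.58
eef_pos: [0.6154, 0.2931, 0.1689]
tcp_rot: [1.0, 0.001, 0.006, -0.002]
contact_force: [1.0, -0.1, 0.3]
opening: 0.506
t 9.63 tcp [0.6136 0.2925 0.165 ] jaw -89.8 tilt [ 0.0066  0.002  -1.    ] q [0.3  0.33 1.61 0.   1.2  1.86] open 0.51 F [ 0.1 -0.1 -0.3]
ROW [ 2.37  12.903 -1.411] 0.03 deg 0.2 dist 0.3299
```

View pics/w7.png

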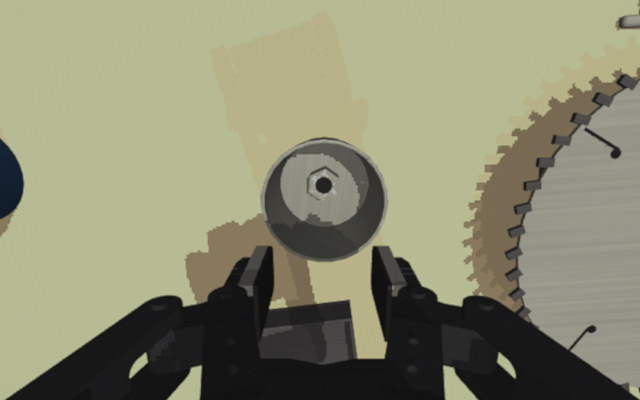

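Nut 1 lies in the pot at pixel (323,184). Next I go over nut 2.

```bash

python3 -m creep '[0.1,0.6,-0.4,0, 0.3,1.8,-0.8,0, 0.6,3.2,-1.2,0, 0.8,4.7,-1.4,0, 1.1,6.2,-1.4,0, 1.4,7.7,-1.4,0, 1.7,9.1,-1.4,0, 1.9,10.5,-1.4,0, 2.1,11.8,-1.4,0, 2.3,12.6,-1.4,0, 2.4,12.9,-1.4,0, 2.4,12.9,-1.4,0, 2.4,12.9,-1.4,0]'
python3 - <<'E'
from h import *
plan([.6735,-.03,.2],-90)
im=imaging.read_camera("wrist"); cv2.imwrite("pics/w8.png",im[:,:,::-1]);c=cam("wrist")
o=ortho(im,c,.082,.6735,-.03); cv2.imwrite("pics/o2.png",o[:,:,::-1])
E
```

```text
time: 10.72
eef_pos: [0.6719, -0.0303, 0.1944]
tcp_rot: [1.0, 0.001, -0.001, -0.001]
contact_force: [0.4, 0.8, -0.3]
opening: 0.51
t 10.72 tcp [ 0.6719 -0.0303  0.1944] jaw -89.9 tilt [-0.0027  0.0011 -1.    ] q [-0.2   0.29  1.59  0.    1.26  1.37] open 0.51 F [ 0.4  0.8 -0.3]
ROW [ 0.065 -0.012 -0.225] 0.021 deg 0.1 dist 0.0059
```

View pics/w8.png

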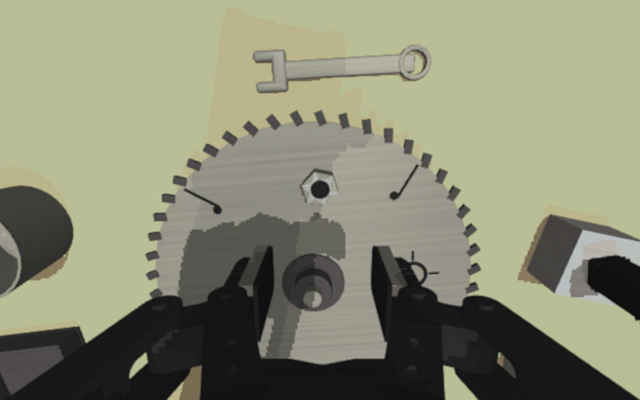

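View pics/o2.png

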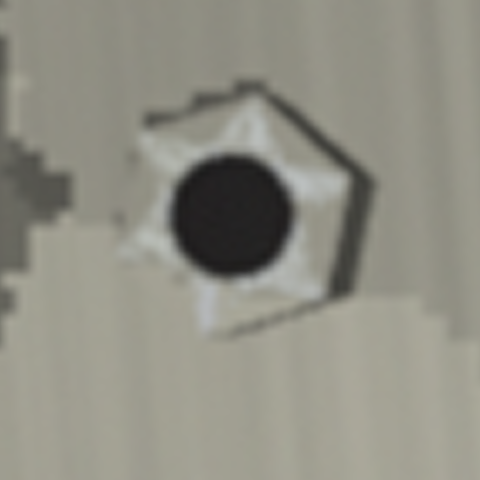

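```bash
python3 - <<'E'
from h import *
plan([.673,-.0273,.0505],-71)
E
```

```text
t 10.77 tcp [ 0.672  -0.0295  0.1948] jaw -89.8 tilt [-0.0021  0.001  -1.    ] q [-0.19  0.29  1.59  0.    1.26  1.37] open 0.513 F [-0.9 -0.8 -0.3]
ROW [ 0.053 -0.081  5.77 ] -3.765 deg -18.8 dist 0.1443
```

```bash

python3 -m creep '[0.05,-0.08,0.6,-1.2, 0.05,-0.08,1.8,-2.4, 0.05,-0.08,3,-3.6, 0.05,-0.08,4,-3.8, 0.05,-0.08,4.7,-3.8, 0.05,-0.08,5.2,-3.8, 0.05,-0.08,5.5,-3.8, 0.05,-0.08,5.5,-3.8, 0.05,-0.08,5.5,-3.8]'
python3 - <<'E'
from h import *
plan([.673,-.0273,.0505],-71)
im=imaging.read_camera("wrist"); cv2.imwrite("pics/w9.png",im[:,:,::-1])
E
```

```text
time: 11.52
eef_pos: [0.6744, -0.0278, 0.059]
tcp_rot: [0.986, 0.167, 0.0, 0.0]
contact_force: [-0.1, 0.2, 0.4]
opening: 0.508
t 11.52 tcp [ 0.6744 -0.0278  0.059 ] jaw -70.8 tilt [ 9.e-04 -1.e-04 -1.e+00] q [-0.19  0.43  1.68  0.    1.03  1.04] open 0.508 F [-0.1  0.2  0.4]
ROW [-0.047 -0.039  0.34 ] 0.039 deg 0.2 dist 0.0086
```

View pics/w9.png

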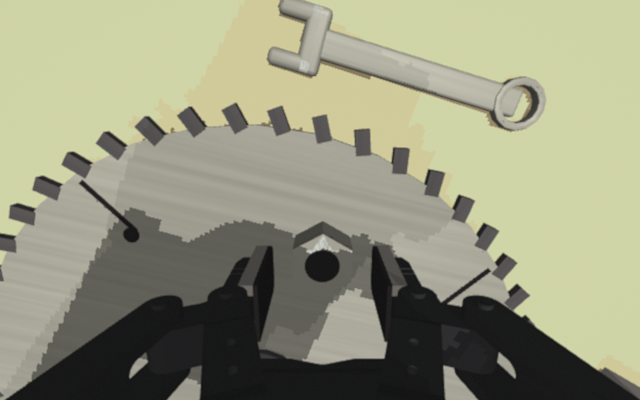

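The nut (322,262) is centred between the pads with its flats parallel to them. I lower the last 8 mm and grip.

```bash

python3 -m creep '[0,0,0.12,0, 0,0,0.24,0, 0,0,0.32,0, 0,0,0.34,0, 0,0,0.34,0]' |grep -E "pos|force"
python3 -m creep '[0,0,0,0, 0,0,0,0, 0,0,0,0, 0,0,0,0, 0,0,0,0, 0,0,0,0, 0,0,0,0]' 255 50
python3 - <<'E'
from h import *
plan([.6115,.2905,.17],-90)
E
```

```text
eef_pos: [0.6738, -0.0285, 0.0496]
contact_force: [-0.2, 0.7, 0.7]
time: 12.57
eef_pos: [0.6743, -0.0285, 0.0502]
tcp_rot: [0.986, 0.166, 0.0, 0.0]
contact_force: [0.4, -0.4, 2.8]
opening: 0.298
t 12.57 tcp [ 0.6743 -0.0285  0.0502] jaw -70.9 tilt [ 8.e-04 -2.e-04 -1.e+00] q [-0.19  0.44  1.68 -0.    1.02  1.04] open 0.298 F [ 0.4 -0.4  2.8]
ROW [  1.816 -12.877  -4.798] 3.829 deg 19.1 dist 0.3465
```

```bash

python3 -m creep '[0,0,-0.6,0, 0,0,-1.8,0, 0,0,-3.2,0, 0,0,-4.4,0, 0.1,-0.6,-4.8,0, 0.2,-1.8,-4.8,0, 0.4,-3.2,-4.8,0, 0.6,-4.7,-4.8,0, 0.9,-6.2,-4.8,0, 1.1,-7.7,-4.8,0, 1.3,-9.1,-4.8,0, 1.5,-10.5,-4.8,0, 1.7,-11.8,-4.8,0, 1.8,-12.5,-4.8,0, 1.82,-12.88,-4.8,0, 1.82,-12.88,-4.8,0, 1.82,-12.88,-4.8,0, 1.82,-12.88,-4.8,0]'
python3 - <<'E'
from h import *
plan([.6115,.2905,.04])
im=imaging.read_camera("wrist"); cv2.imwrite("pics/w10.png",im[:,:,::-1])
E
```

```text
time: 14.07
eef_pos: [0.6114, 0.2895, 0.1695]
tcp_rot: [0.986, 0.166, -0.0, 0.0]
contact_force: [0.7, -0.4, -0.7]
opening: 0.298
t 14.07 tcp [0.6114 0.2895 0.1695] jaw -70.9 tilt [-5.e-04 -7.e-04 -1.e+00] q [ 0.29  0.32  1.61 -0.    1.22  1.53] open 0.298 F [ 0.7 -0.4 -0.7]
ROW [ 0.019 -0.038  5.18 ] 0.0 deg 0 dist 0.1295
```

View pics/w10.png

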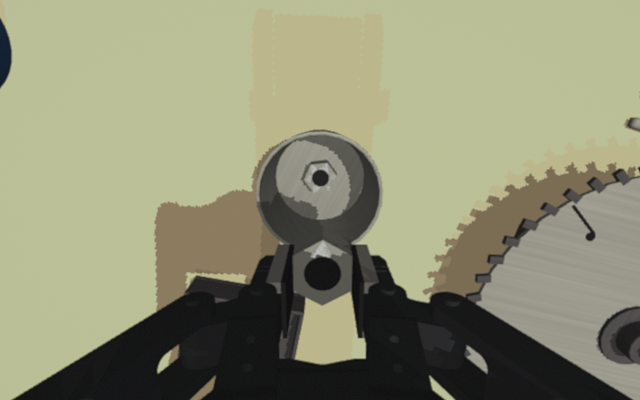

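The pot (320,190) holds nut 1, and nut 2 is in the grip above it. I lower and release.

```bash

python3 -m creep '[0,-0.04,0.4,0, 0,-0.04,1.4,0, 0,-0.04,2.6,0, 0,-0.04,3.8,0, 0,-0.04,4.6,0, 0,-0.04,5,0, 0,-0.04,5.2,0, 0,-0.04,5.2,0]'
python3 -m creep '[0,0,0,0, 0,0,0,0, 0,0,0,0, 0,0,0,0, 0,0,-0.5,0, 0,0,-1.5,0, 0,0,-3,0, 0,0,-4.5,0, 0,0,-5,0, 0,0,-5,0]' 125
python3 - <<'E'
from h import *
im=imaging.read_camera("wrist"); cv2.imwrite("pics/w11.png",im[:,:,::-1])
im=imaging.read_camera("side"); cv2.imwrite("pics/s11.png",im[:,:,::-1])
cs=cam("side"); 
for n in ["scene","side"]:
    if n=="scene": imaging.read_camera("scene")
    for k in ["probe_grip"]:
        for r in imaging.silhouettes(n,k)[:1]: print(n,r["p"],r["uv"])
plan([.585,-.31,.2],-90)
a=cv2.imread("pics/scene0.png")[130:225,185:255]; b=cv2.imread("pics/side0.png")[290:385,300:365]
cv2.imwrite("pics/c3.png",np.hstack([cv2.resize(a,(400,543),interpolation=cv2.INTER_CUBIC),cv2.resize(b,(371,543),interpolation=cv2.INTER_CUBIC)]))
E
```

```text
time: 14.78
eef_pos: [0.6107, 0.2908, 0.0386]
tcp_rot: [0.986, 0.166, -0.001, 0.0]
contact_force: [-0.0, 0.2, -1.1]
opening: 0.294
time: 15.62
eef_pos: [0.6144, 0.2928, 0.1728]
tcp_rot: [0.986, 0.166, 0.006, -0.001]
contact_force: [-0.7, 0.2, -0.1]
opening: 0.51
scene 0.63 [207.9, 191.9]
side 0.83 [332.9, 320.9]
t 15.87 tcp [0.6095 0.2912 0.162 ] jaw -70.9 tilt [-0.0045 -0.0013 -1.    ] q [0.3  0.33 1.61 0.   1.21 1.53] open 0.511 F [ 0.6 -0.3 -0.1]
ROW [-8.82  22.395 -1.482] 3.829 deg 19.1 dist 0.6029
```

View pics/w11.png

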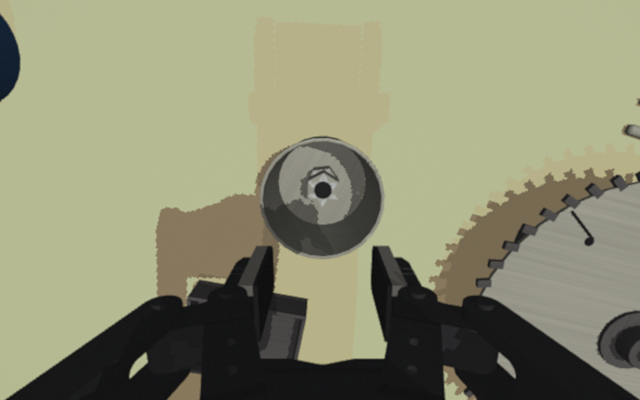

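View pics/c3.png

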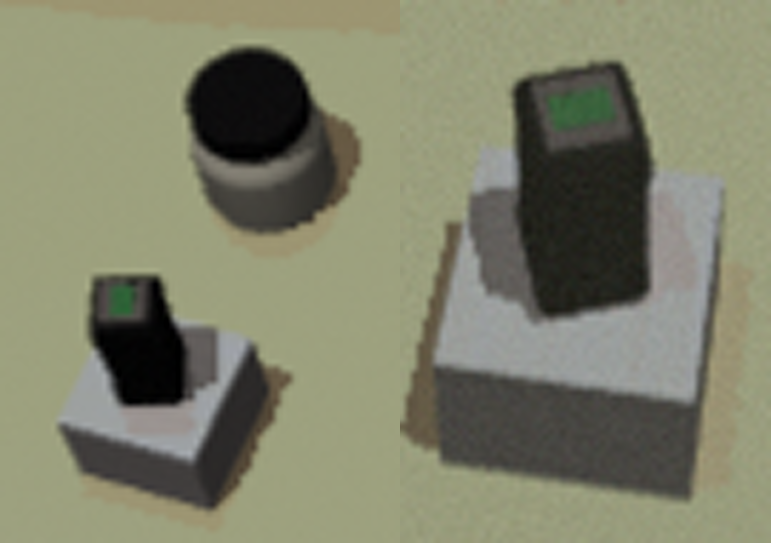

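Both nuts look to be in the pot, nut 2 on top of nut 1 at (323,190). Now I go over the probe with the gripper fully open.

```bash

python3 -m creep '[-0.2,0.4,-0.6,0, -0.5,1.2,-1.2,0, -1,2.5,-1.8,0, -1.5,3.8,-2.2,0, -2.1,5.3,-2.2,0, -2.7,6.8,-2.2,0, -3.3,8.3,-2.2,0, -3.8,9.7,-2.2,0, -4.4,11.2,-2.2,0, -5,12.7,-2.2,0, -5.6,14.2,-2.2,0, -6.2,15.7,-2.2,0, -6.8,17.2,-2.2,0, -7.4,18.7,-2.2,0, -7.9,20.1,-2.2,0, -8.4,21.3,-2.2,0, -8.7,22.1,-2.2,0, -8.8,22.4,-2.2,0, -8.8,22.4,-2.2,0, -8.8,22.4,-2.2,0]' 0
python3 - <<'E'
from h import *
plan([.586,-.31,.2])
im=imaging.read_camera("wrist"); cv2.imwrite("pics/w12.png",im[:,:,::-1]);c=cam("wrist")
o=ortho(im,c,.12,.586,-.31,half=.04); cv2.imwrite("pics/o3.png",o[:,:,::-1])
E
```

```text
time: 17.53
eef_pos: [0.5865, -0.3086, 0.2182]
tcp_rot: [0.986, 0.166, -0.001, -0.001]
contact_force: [0.2, 0.7, 0.1]
opening: 1.003
t 17.53 tcp [ 0.5865 -0.3086  0.2182] jaw -70.9 tilt [-0.002   0.0024 -1.    ] q [-0.64  0.25  1.6   0.    1.29  0.6 ] open 1.003 F [0.2 0.7 0.1]
ROW [-0.035  0.05   0.728] 0.0 deg 0 dist 0.0183
```

View pics/w12.png

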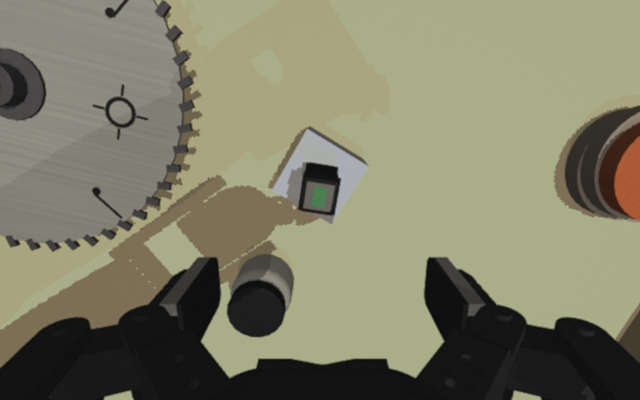

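View pics/o3.png

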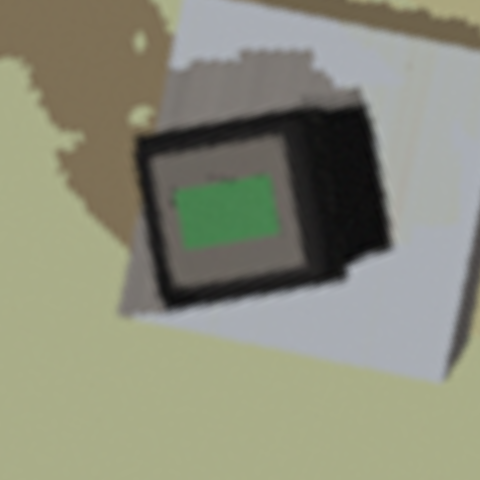

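```bash
python3 - <<'E'
from h import *
print(onplane(cam("scene"),[206.3,182.5],.12),onplane(cam("side"),[331.5,308.9],.12))
im=imaging.read_camera("wrist"); c=cam("wrist")
o=ortho(im,c,.12,.586,-.31,half=.04); cv2.imwrite("pics/o4.png",o[:,:,::-1])
hsv=cv2.cvtColor(im,cv2.COLOR_RGB2HSV); g=cv2.inRange(hsv,(45,80,40),(85,255,255)); g[:, :290]=0; g[:,350:]=0
m=cv2.moments(g,True); uv=(m["m10"]/m["m00"],m["m01"]/m["m00"]); print("green",uv,m["m00"],onplane(c,uv,.12))
pts=np.argwhere(cv2.inRange(cv2.cvtColor(o,cv2.COLOR_RGB2HSV),(45,80,40),(85,255,255)))[:,::-1]; print(cv2.minAreaRect(pts.astype(np.float32)))
plan([.5845,-.3055,.062],-80)
E
```

```text
[[ 0.58335213 -0.30723916  0.12      ]] [[ 0.58470804 -0.30570825  0.12      ]]
green (318.97727272727275, 196.88181818181818) 220.0 [[ 0.58383629 -0.30550736  0.12      ]]
((225.90817260742188, 213.4630889892578), (57.99971008300781, 94.52188873291016), 80.29335021972656)
t 17.63 tcp [ 0.587  -0.3078  0.2192] jaw -70.8 tilt [-9.0e-04  1.2e-03 -1.0e+00] q [-0.64  0.25  1.6   0.    1.29  0.6 ] open 1.001 F [ 0.6 -0.9 -0.3]
ROW [-0.061 -0.109  6.287] 1.848 deg 9.2 dist 0.1572
```

View pics/o4.png

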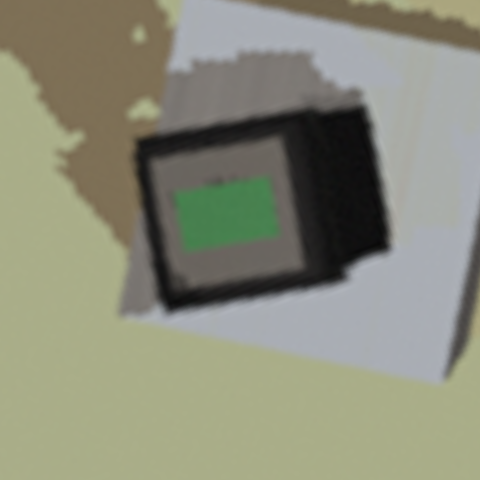

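Three views agree: the probe top is at (0.584, -0.306), turned about 10°. I align the jaws and descend.

```bash

python3 -m creep '[-0.07,-0.1,0.5,1, -0.07,-0.1,1.5,1.9, -0.07,-0.1,2.8,1.9, -0.07,-0.1,3.8,1.9, -0.07,-0.1,4.4,1.9, -0.07,-0.1,4.6,1.9, -0.07,-0.1,4.6,1.9, -0.07,-0.1,4.6,1.9]'
python3 - <<'E'
from h import *
plan([.584,-.3058,.062],-80.3)
im=imaging.read_camera("wrist"); cv2.imwrite("pics/w13.png",im[:,:,::-1])
E
```

```text
time: 18.3
eef_pos: [0.5854, -0.3078, 0.1063]
tcp_rot: [0.996, 0.084, 0.001, 0.001]
contact_force: [0.2, -0.1, -0.8]
opening: 0.996
t 18.3 tcp [ 0.5854 -0.3078  0.1063] jaw -80.3 tilt [ 0.0018 -0.0013 -1.    ] q [-0.64  0.35  1.69  0.    1.1   0.76] open 0.996 F [ 0.2 -0.1 -0.8]
ROW [-0.043 -0.089  1.773] -0.002 deg -0.0 dist 0.0444
```

View pics/w13.png

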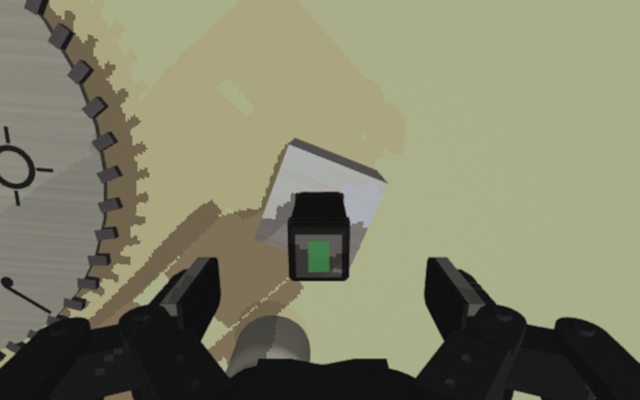

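Probe square-on and centred at (319,245). Descend and grip.

```bash

python3 -m creep '[-0.04,-0.08,0.4,0, -0.04,-0.08,0.9,0, -0.04,-0.08,1.3,0, -0.04,-0.08,1.6,0, -0.04,-0.08,1.75,0, -0.04,-0.08,1.75,0]' | grep -E "pos|force"
python3 -m creep '[0,0,0,0, 0,0,0,0, 0,0,0,0, 0,0,0,0, 0,0,0,0, 0,0,0,0, 0,0,0,0, 0,0,0,0, 0,0,0,0, 0,0,0,0]' 255 60
python3 - <<'E'
from h import *
plan([.584,-.3058,.062],-80.3)
im=imaging.read_camera("wrist"); cv2.imwrite("pics/w14.png",im[:,:,::-1])
im=imaging.read_camera("side")[:,:,::-1][220:400,230:430]; cv2.imwrite("pics/s14.png",cv2.resize(im,None,fx=3.3,fy=3.3))
E
```

```text
eef_pos: [0.582, -0.3053, 0.0588]
contact_force: [-0.1, -0.1, -0.2]
time: 19.68
eef_pos: [0.5835, -0.3063, 0.0618]
tcp_rot: [0.996, 0.084, 0.001, 0.0]
contact_force: [0.3, -0.3, 3.1]
opening: 0.347
t 19.68 tcp [ 0.5835 -0.3063  0.0618] jaw -80.4 tilt [ 1.1e-03 -9.0e-04 -1.0e+00] q [-0.64  0.4   1.72 -0.    1.02  0.77] open 0.347 F [ 0.3 -0.3  3.1]
ROW [ 0.023 -0.018 -0.008] -0.011 deg -0.1 dist 0.0008
```

View pics/w14.png

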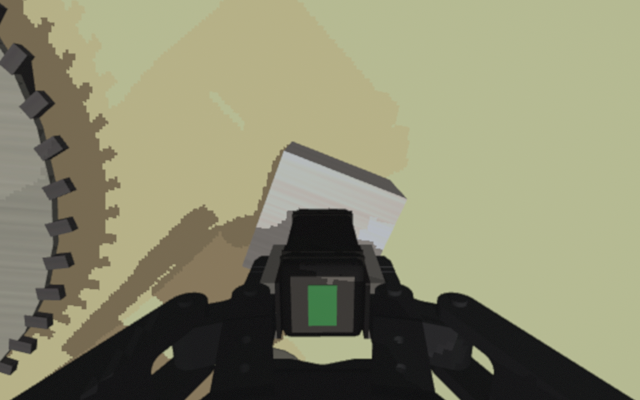

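View pics/s14.png

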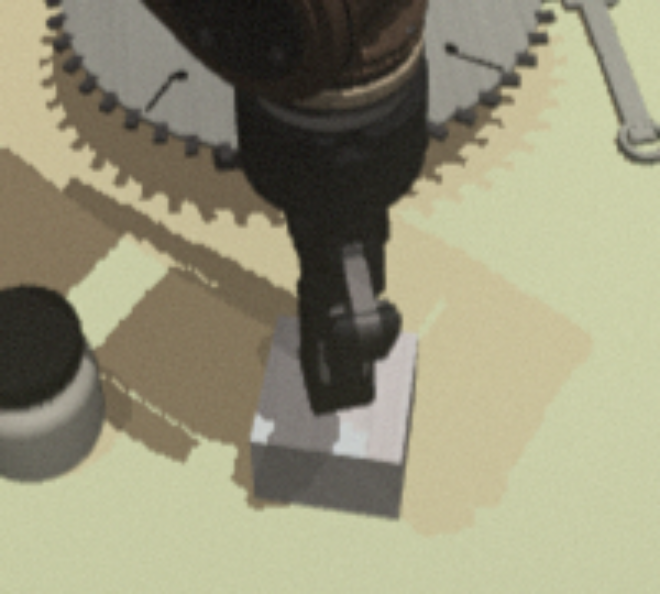

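```bash

python3 -m creep '[0,0,-0.3,0, 0,0,-0.8,0, 0,0,-1.5,0, 0,0,-2.3,0, 0,0,-3.1,0, 0,0,-3.8,0, 0,0,-4.2,0, 0,0,-4.3,0, 0,0,-4.3,0, 0,0,-4.3,0]' | grep -vE rot
python3 - <<'E'
from h import *
plan([.5848,-.1163,.15],-80.3)
im=imaging.read_camera("wrist"); cv2.imwrite("pics/w15.png",im[:,:,::-1])
im=imaging.read_camera("side"); cv2.imwrite("pics/s15.png",im[:,:,::-1])
E
```

```text
time: 20.62
eef_pos: [0.5823, -0.3054, 0.1671]
contact_force: [-0.1, 0.5, -1.7]
opening: 0.34
t 20.62 tcp [ 0.5823 -0.3054  0.1671] jaw -80.4 tilt [-0.002   0.0015 -1.    ] q [-0.64  0.28  1.66  0.    1.2   0.77] open 0.34 F [-0.1  0.5 -1.7]
ROW [ 1.367 -7.438  0.697] -0.01 deg -0.1 dist 0.1899
```

View pics/w15.png

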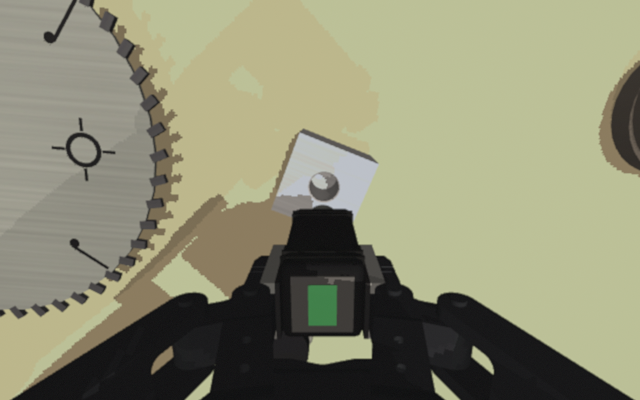

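View pics/s15.png

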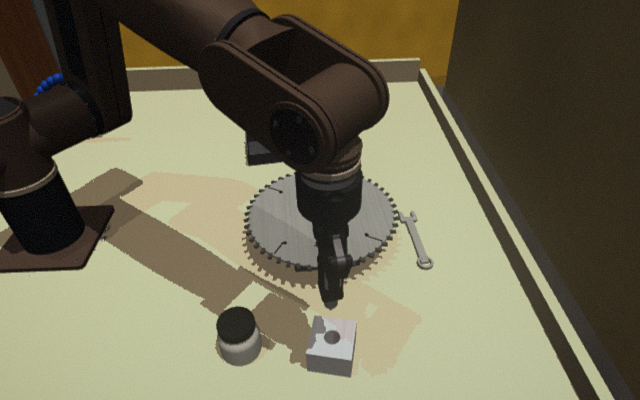

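Probe lifted clear of the stand; its hole is visible at (323,185) in the wrist view. Move over the ring.

```bash

python3 -m creep '[0.1,-0.4,0,0, 0.2,-1.2,0,0, 0.4,-2.4,0,0, 0.7,-3.6,0,0, 0.9,-4.8,0,0, 1.1,-5.9,0.2,0, 1.2,-6.7,0.4,0, 1.3,-7.2,0.6,0, 1.34,-7.4,0.7,0, 1.34,-7.4,0.7,0, 1.34,-7.4,0.7,0, 1.34,-7.4,0.7,0]' | grep -vE rot
python3 - <<'E'
from h import *
plan([.5848,-.1163,.12],-80.3)
im=imaging.read_camera("side"); cv2.imwrite("pics/s16.png",cv2.resize(im[:,:,::-1][160:280,240:420],None,fx=4.4,fy=4.4,interpolation=cv2.INTER_CUBIC))
im=imaging.read_camera("wrist"); cv2.imwrite("pics/w16.png",im[:,:,::-1])
im=imaging.read_camera("scene"); cv2.imwrite("pics/x16.png",cv2.resize(im[:,:,::-1][140:260,240:400],None,fx=4.8,fy=4.8,interpolation=cv2.INTER_CUBIC))
E
```

```text
time: 21.72
eef_pos: [0.5854, -0.119, 0.1513]
contact_force: [1.1, -0.8, -2.5]
opening: 0.343
t 21.72 tcp [ 0.5854 -0.119   0.1513] jaw -80.4 tilt [ 6.e-04 -5.e-04 -1.e+00] q [-0.37  0.17  1.82 -0.    1.15  1.03] open 0.343 F [ 1.1 -0.8 -2.5]
ROW [-0.005 -0.109  1.253] -0.022 deg -0.1 dist 0.0314
```

View pics/s16.png

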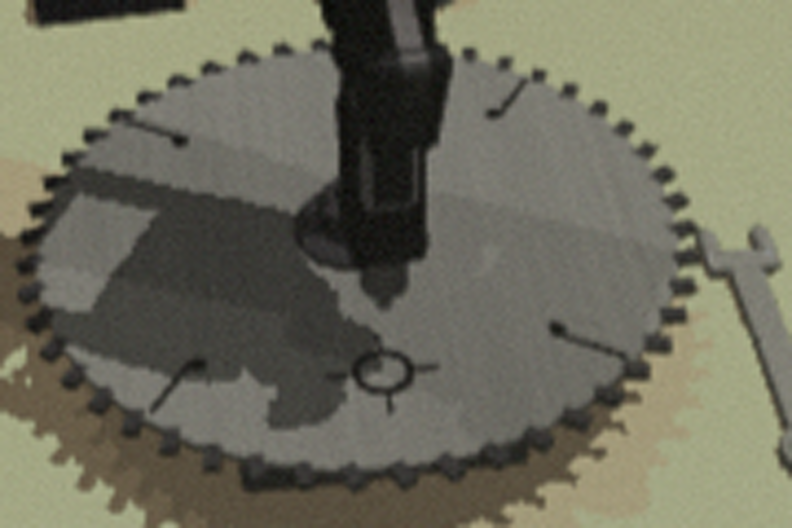

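View pics/w16.png

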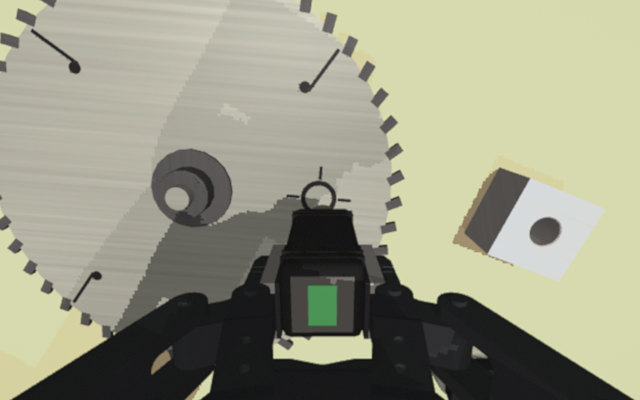

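View pics/x16.png

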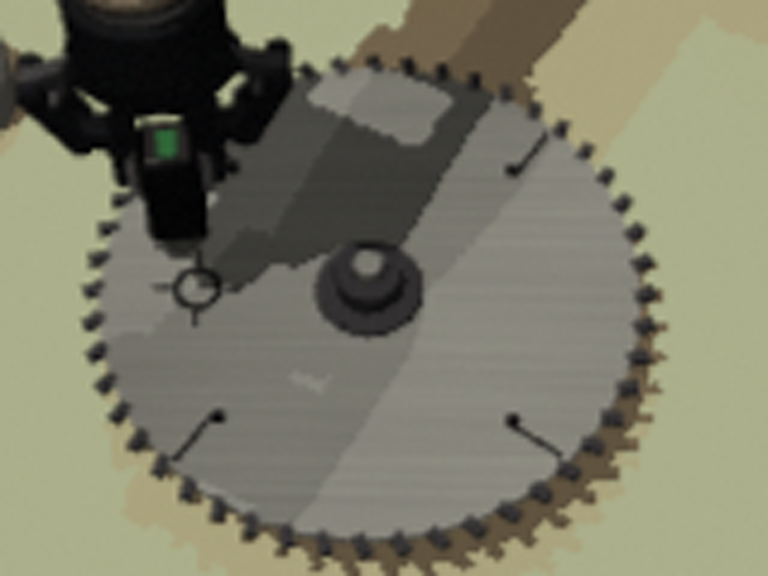

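```bash
python3 - <<'E'
from h import *
cs=cam("side");cx=cam("scene");cw=cam("wrist"); s=ctrl.get_state(); p=s["eef_pos"]; print(p)
print("mark side",onplane(cs,[327,244.3],.064),"scene",onplane(cx,[281,200.2],.064),tri([cs,cx],[[327,244.3],[281,200.2]]))
print("tip pred side",proj(cs,p-[0,0,.046]),"obs 327.3,229.5"); print("line of tip obs", [onplane(cs,[327.3,229.5],z)[0].round(4) for z in (.1,.105,.11)])
print("probe top", proj(cx,p+[0,0,.058]),"obs",(168/4.8+240,141/4.8+140), onplane(cw,[322,305],p[2]+.058))
print("mark wrist px pred",proj(cw,[[.585,-.1165,.064],[.5985,-.1165,.064]]))
E
```

```text
[ 0.58531173 -0.11913696  0.15137785]
mark side [[ 0.5860946  -0.11647615  0.064     ]] scene [[ 0.58564354 -0.11682184  0.064     ]] [ 0.58598944 -0.11679249  0.06440795]
tip pred side [[326.35381235 229.2420419 ]] obs 327.3,229.5
line of tip obs [array([ 0.5872, -0.1142,  0.1   ]), array([ 0.587 , -0.1195,  0.105 ]), array([ 0.5868, -0.1249,  0.11  ])]
probe top [[274.8493468  169.87725318]] obs (275.0, 169.375) [[ 0.58501645 -0.11880468  0.20937785]]
mark wrist px pred [[319.10548832 197.90228546]
 [322.04850356 180.78223374]]
```

```bash

python3 -m creep '[0.01,-0.1,0.2,0, 0.01,-0.1,0.6,0, 0.01,-0.1,1,0, 0.01,-0.1,1.2,0, 0.01,-0.1,1.3,0, 0.01,-0.1,1.3,0, 0.01,-0.1,1.3,0, 0.01,-0.1,1.3,0]' | grep -vE rot
python3 - <<'E'
from h import *
im=imaging.read_camera("side"); cv2.imwrite("pics/s17.png",cv2.resize(im[:,:,::-1][200:270,280:380],None,fx=8,fy=8,interpolation=cv2.INTER_CUBIC))
im=imaging.read_camera("scene"); cv2.imwrite("pics/x17.png",cv2.resize(im[:,:,::-1][160:220,250:320],None,fx=8,fy=8,interpolation=cv2.INTER_CUBIC))
F=[]
for i in range(6):
    imaging.read_camera("side"); F.append(ctrl.get_state()["contact_force"][2])
print(np.round(F,2),np.mean(F)); plan([.5852,-.1165,.11],-80.3)
E
```

```text
time: 22.53
eef_pos: [0.5853, -0.1156, 0.119]
contact_force: [0.6, 1.1, -2.2]
opening: 0.342
[-1.87 -1.   -2.49 -2.18 -2.02 -1.42] -1.8310437534992638
t 22.93 tcp [ 0.585  -0.1155  0.1187] jaw -80.4 tilt [ 4.e-04 -1.e-04 -1.e+00] q [-0.36  0.2   1.85  0.    1.09  1.04] open 0.343 F [ 0.1 -0.7 -1.4]
ROW [0.001 0.041 0.349] -0.011 deg -0.1 dist 0.0088
```

View pics/s17.png

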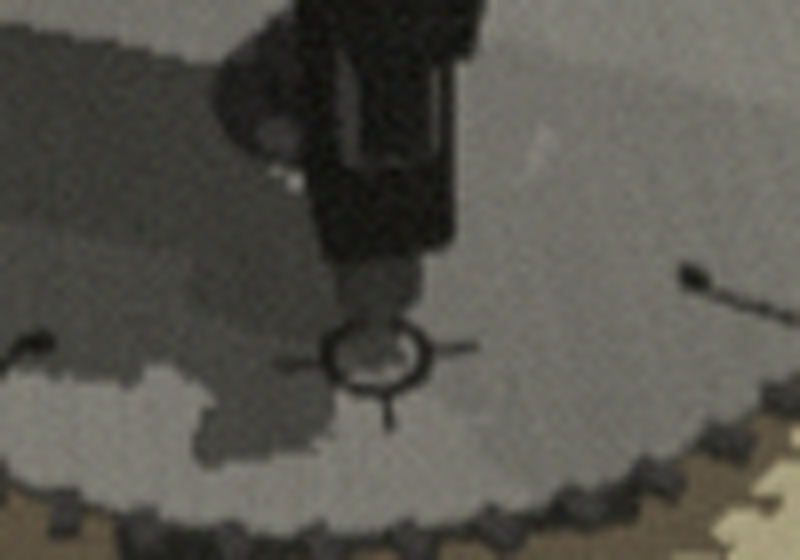

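View pics/x17.png

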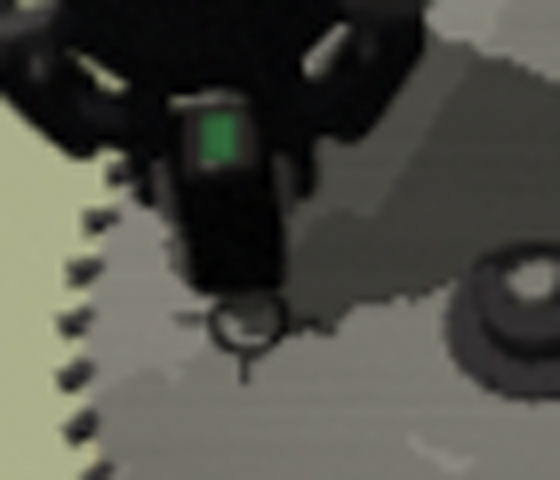

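```bash

python3 -m creep '[0,0.04,0.08,0, 0,0.04,0.16,0, 0,0.04,0.24,0, 0,0.04,0.3,0, 0,0.04,0.36,0, 0,0.04,0.36,0, 0,0.04,0.36,0]' | grep -vE rot
cat >> h.py <<'E'
def force(k=8):
    F=[];Z=[]
    for i in range(k):
        imaging.read_camera("side"); s=ctrl.get_state(); F.append(s["contact_force"]); Z.append(s["eef_pos"])
    print("F",np.mean(F,0).round(2),"sd",np.std(F,0).round(2),"pos",np.mean(Z,0).round(4))
E
python3 -c "
from h import *
force()"
python3 -m creep '[0,0,0.04,0, 0,0,0.08,0, 0,0,0.08,0]' | grep -E pos
python3 -c "
from h import *
force()"
```

```text
time: 23.52
eef_pos: [0.585, -0.1164, 0.1096]
contact_force: [-0.7, -0.8, 0.6]
opening: 0.344
F [-1.01  0.06 -0.14] sd [0.41 0.44 0.51] pos [ 0.585  -0.1164  0.1096]
eef_pos: [0.5852, -0.1165, 0.1076]
F [-0.86  0.57  0.64] sd [0.77 0.66 0.59] pos [ 0.5852 -0.1165  0.1077]
```

Contact began at about TCP z 0.110, and the force follows the spring law. I press a further 2.75 mm.

```bash

python3 -m creep '[0,0,0.04,0, 0,0,0.08,0, 0,0,0.11,0, 0,0,0.11,0, 0,0,0.11,0, 0,0,0.11,0]' | grep -vE rot
python3 - <<'E'
from h import *
force(10)
im=imaging.read_camera("side"); cv2.imwrite("pics/s18.png",cv2.resize(im[:,:,::-1][200:270,280:380],None,fx=8,fy=8,interpolation=cv2.INTER_CUBIC))
im=imaging.read_camera("scene"); cv2.imwrite("pics/x18.png",im[:,:,::-1])
im=imaging.read_camera("wrist"); cv2.imwrite("pics/w18.png",im[:,:,::-1])
plan([.5852,-.1165,.105],-80.3)
a=cv2.imread("pics/x18.png"); cv2.imwrite("pics/x18c.png",np.hstack([cv2.resize(a[160:220,250:320],(420,360),interpolation=cv2.INTER_CUBIC),cv2.resize(a[195:255,400:460],(360,360),interpolation=cv2.INTER_CUBIC)]))
E
```

```text
time: 25.07
eef_pos: [0.5852, -0.1165, 0.105]
contact_force: [-0.9, -0.0, 3.1]
opening: 0.341
F [-1.31  0.57  2.43] sd [0.46 0.37 0.69] pos [ 0.5852 -0.1165  0.1049]
t 25.72 tcp [ 0.5852 -0.1165  0.1048] jaw -80.4 tilt [ 2.e-04 -1.e-04 -1.e+00] q [-0.37  0.22  1.86 -0.    1.07  1.04] open 0.347 F [-1.5  0.3  1.8]
ROW [ 0.002  0.001 -0.008] -0.011 deg -0.1 dist 0.0002
```

View pics/s18.png

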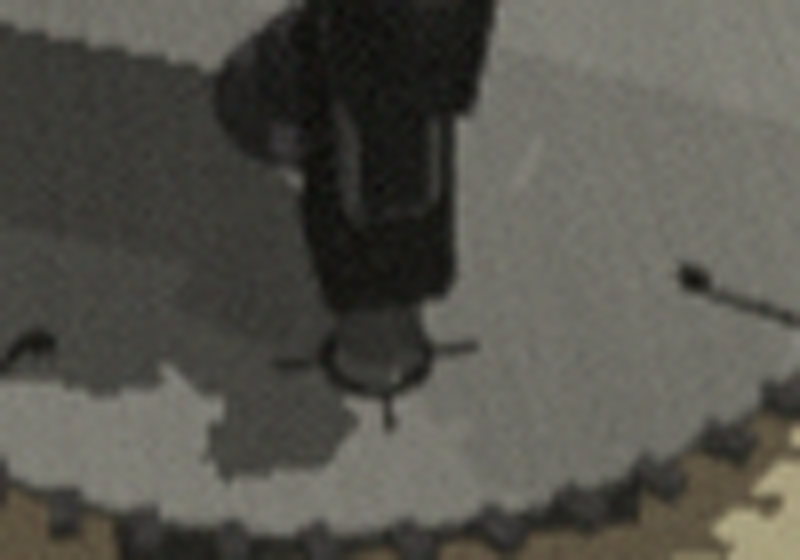

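View pics/x18c.png

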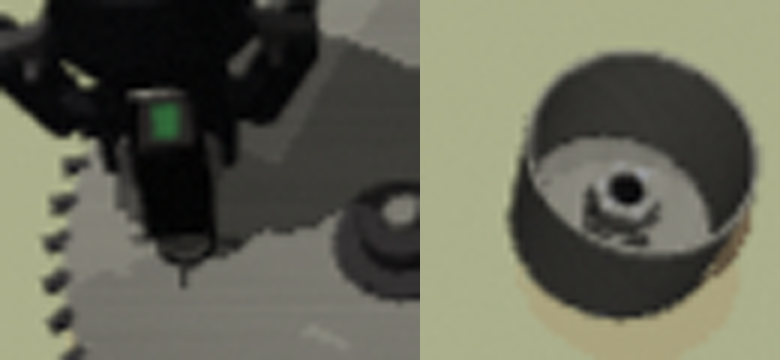

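View pics/w18.png

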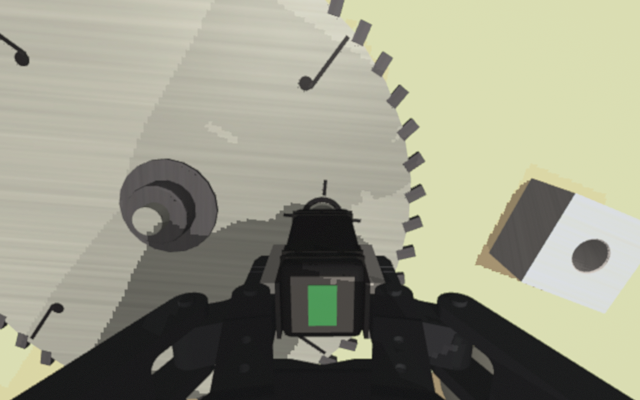

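```bash
python3 - <<'E'
from h import *
im=cv2.imread("pics/s18.png"); cs=cam("side")
def draw(cx,cy,r,z,col):
    a=np.linspace(0,2*np.pi,60); P=np.c_[cx+r*np.cos(a),cy+r*np.sin(a),0*a+z]
    q=((proj(cs,P)-[280,200]+.5)*8-.5).astype(int); cv2.polylines(im,[q],True,col,1)
x,y=.5857,-.1166
draw(x,y,.0135,.064,(0,0,255)); draw(x,y,.010,.071,(0,255,0)); draw(x,y,.0035,.064,(255,0,0)); draw(x,y,.010,.093,(0,255,255))
im=im[220:440,220:520]
cv2.imwrite("pics/s18o.png",cv2.resize(im,None,fx=2.4,fy=2.4))
E
```

```text
(no output)
```

View pics/s18o.png

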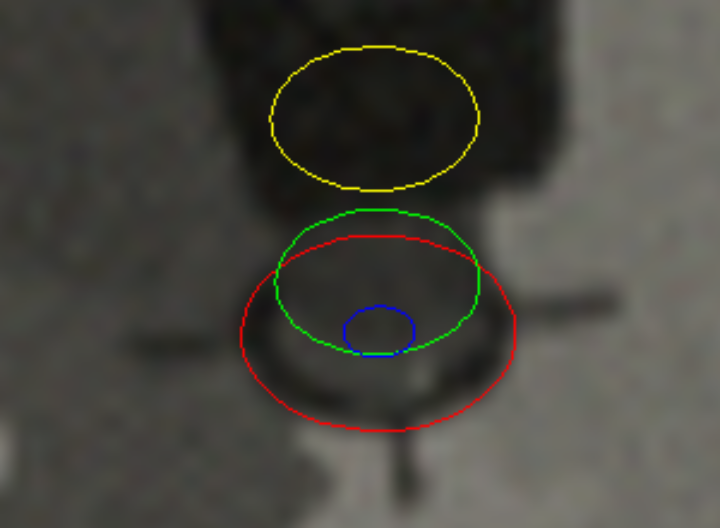

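The overlay fits: the ring matches its outline and the nose edges sit centred over it. The force (+4.3 N above free hang) and the travel (about 5 mm) agree, so I hand in.

```bash
python3 -c "
from h import *
s=ctrl.get_state();print(s['time'],s['opening'],s['eef_pos']);print(ctrl.sign_off())"
```

```text
25.7167 0.34710130776751025 [ 0.58515146 -0.1164791   0.10481097]
the job is handed in; nothing more can be done
None
```

I handed the job in at 25.7 s. Both nuts are in the pot, and the gripper is still holding the probe upright on the blade with its tip in the inked ring.

**What went wrong on the way:** my first grasp of nut 1 closed on nothing. The fingertips end about 15 mm short of the reported TCP, so the fingers shut above the nut. I lowered in small steps with the force watched, and both nuts then gripped at the expected width.

**Last checks:**
- **Nuts:** the last scene picture shows them stacked in the upright pot, near its centre.
- **Press:** the force is about 4.3 N above the free-hanging reading (noise about 0.6 N per reading). The travel past first contact is about 5 mm, so the plunger is roughly half-way in.
- **Tip position:** the tip is about 1 mm from the ring centre by the calibrated overlay. The plunger itself is hidden in the last pictures, so this comes from the TCP and the nose outline.
- **Grip:** the tool's tilt is below 0.001 rad and the gripper stands at the handle's width.
- **Bystanders:** I commanded no contact with the tray, jar or wrench and no contact force showed, but I did not measure their final positions.

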